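# Gauge a carved block in the bench caliper

### The arm

A 6-joint arm with a two-finger parallel gripper is mounted at the origin on the work surface. World frame = base frame: x ahead of the robot, y to its left, z up, the work surface at z = 0. Lengths are in m, angles in rad, forces in N, time in s.
With the tool pointing down it reaches from about 0.275 to 0.85 m from the base axis. Payload 5.2 kg.
Tool frame: the origin (TCP) lies at the very end of the fingers, on their centre line; the grasp point (between the pads) lies 19 mm behind it; z points along the fingers, y is the direction in which the jaws open and shut (so a half turn about z gives the same grasp; the last joint's range is limited). The gripper opens to 85 mm and grips with 20 to 120 N. Pads are 22 mm wide; open, the fingers measure 114 mm over their backs; the gripper's body (76 mm by 85 mm) begins 54 mm behind the grasp point. The pads swing forward as they close: fully open they stand 13 mm farther back than shut.
Start: joints at [1.113, 0.259, 1.535, -0, 1.348, -0.203], TCP at [0.139, 0.532, 0.231] pointing down, gripper open.
Joint ranges: [-3.14, 3.14], [-0.91, 2.08], [0.19, 2.58], [-1.22, 4.36], [0.22, 2.71], [-3.12, 3.12]. Speed limits (rad/s): [2.57, 2.57, 3.14, 3.14, 3.14, 3.14].

### API

Orientations are given as a unit quaternion [w, x, y, z].
In Python, from plant import bot gives the robot as it stands. The module is installed in compiled form; this text tells all that it offers.
- The arm moves only by the shell command python3 -m handwheel 'ROWS' [FORCE]. ROWS is JSON, a list of rows, each a list of 7 numbers: the shift along the tool's x, y, z in mm, then the turn, a rotation vector about the tool's x, y, z in rad, then the closure in counts, from 0 (fully open) to 255 (shut). In form: [[dx, dy, dz, ax, ay, az, jaw], ...]. A call has exactly 8 rows; each row is the pose to reach, as a shift and turn from the pose commanded when the call began, along the tool's axes at that moment; what a row does not reach only later rows make up. A row lasts 1/12 s, in which the tool goes at most 41.7 mm and 7.16 degrees, less where a joint would pass 70% of its speed; a pose out of reach is approached as far as the arm can. A call with a gripper value outside its range is refused whole. The fingers move at their own pace and stop on an object; FORCE is the grip in N (left out, the last holds). Time passes only in rows, so rows that repeat a pose let the fingers close, or fill a call up. It gives the time, the measured TCP pose, the force and the opening at its end, in the units of the state.
- bot.read_state(): the state, without advancing time (a new reading comes with each control period).
- bot.grab_frame(name): name is "side" or "top"; returns the picture (480x640x3 uint8, red, green, blue); there is no depth.
- bot.calibration(name): a dict with "fx", "fy", "cx", "cy" (pixels), "k1" (the pictures are not rectified: a ray, as slopes to the right and down, at radius r is drawn at 1 + k1 r^2 times it, then the intrinsics apply), "view" (4x4, takes a point from world to camera coordinates). Camera axes: x right, y up, looking along -z (the intrinsics and any distortion apply to the point x, -y, -z); pixel columns grow to the right and rows downward; lengths in m; the calibration is good to about 2 mm. A picture is of the moment at which its call begins. calibration takes no time and is no camera call.
- bot.hand_in(): hands the job in, once; it reports no verdict.
The state is a dict: "time_s": time; "joint_pos": joint angles; "qvel": joint speeds; "joint_torque": joint torques, N m; "ee_pos": TCP position; "ee_rot": TCP orientation; "contact_force": force on the tool from outside, world axes, zero at the start; "ft_torque": the same for the moment, N m; "finger_gap": finger opening in m.
Only numpy, scipy, OpenCV 4.12 (cv2) and the standard library are available. Lean on these libraries where they do the work, as an engineer would, in place of code of your own. Each camera call takes 0.05 s, during which the arm holds its last target. There are 200 camera calls.

### The job

Set the dark carved block upright on the rest rails of the bench caliper, between the two jaws centred, with its long side across them, and let go of it. Then slide the moving jaw in by its red thumb bar until the block is held snug between both brass faces, gently enough that the jaw never cocks over, and leave it like that. Do not disturb the jar or the two gouges.

Things in the scene. Friction and masses are not known exactly. Their poses are not given: they have to be found in the camera images.
- block_center (a point): Centre (18 mm above its underside) of the loose dark wood block with a light round rosette on top, about 90 g. It is 54 mm long along its x axis, roughly 40 mm wide along its y axis (the width to be gauged) and 36 mm tall, plus the 4 mm rosette. It starts standing on the bench, rosette up.
- caliper: Fixed wooden board of the bench caliper, 110 x 330 x 10 mm, long along y; origin under its centre. A steel guide (top 18 mm above the bench) runs along y. The block's rest: two light-wood rails along y, 12 mm thick, at x = -19 and +19 mm, from y = -100 to -30 mm, tops 80 mm above the bench. The fixed jaw stands at the rails' -y end.
- fixed_face (a point): Reference point on the fixed jaw, 97 mm above the bench, on the caliper's middle line, at caliper y = -100 mm; axes as the caliper's. The fixed jaw's brass pad (22 mm wide, 14 mm tall, facing +y) is screw-set and locked: its face stands somewhere from 0 to 10 mm in front (+y) of this point. The setting differs each time and is not reported: find it by feel.
- fixed_jaw: The fixed jaw: steel blade 18 mm wide along x, top 110 mm above the bench, with its foot and screw-set brass pad. Origin on the bench, straight below fixed_face; axes as the caliper's.
- carriage (a joint): Place of the moving jaw: distance in m from fixed_face to the moving brass face (so the true opening is up to 10 mm less). It starts wide open and shrinks as the jaw slides along -y of the caliper. Its guide drags with about 2.5 N, and it stays where it is left, even when lightly pinching something.
- jaw_face (a point): Centre of the moving jaw's brass face (22 mm wide, 14 mm tall), 97 mm above the bench, facing the fixed one. Its z axis points up the blade and shows how far the jaw cocks. The jaw has springy play in its guide (7 N m/rad, pivot 22 mm above the bench): pushing the bar with over 8 N or so against a held block cocks it more than 0.045 rad, too much.
- jaw: The moving jaw: blade (18 mm wide along x, 18 mm thick with its face, top 110 mm above the bench), slide and thumb bar. Origin 22 mm above the bench on the caliper's middle line, in the plane of its brass face; axes as the caliper's when upright.
- bar (a point): Centre of the red thumb bar, a free-turning roller 12 mm thick and 50 mm long along x, 42 mm above the bench, 74 mm behind (+y of) the moving jaw's face. Behind it only the guide lies below; push it with shut fingers whose tips are 25 to 35 mm above the bench, or pinch it from above. A push of about 6 N (guide drag included) leaves the block snug after letting go.
- jar: Bystander: white jar with a pink lid, 64 mm across, 50 mm tall; origin at the centre of its underside.
- gouge_a: Bystander: carving gouge lying on the bench, about 215 mm long along its y axis, handle 24 mm wide and 20 mm high; origin near its middle, at the underside.
- gouge_b: Bystander: second carving gouge of the same size; origin likewise.
Mind the look-alikes: they are no part of the job. Of the things that look like the part that bears block_center, the smallest one is meant.

How it is judged:
By the outcome, as a careful person would: the job done as asked, in the order asked, and still so for the second after the job is handed in, with the robot touching nothing.
It also fails if it takes over 69 s, if anything falls off the work surface, if the arm or the gripper's body presses on something with over 40 N, if the wrist force passes 120 N, or if a joint passes its speed limit or range.

## Working session

There is one attempt and no reset: what is moved stays moved. The work goes in short steps, Python scripts to look and compute and a shell command to move; the robot and the scene stay as the last step left them, time stands still between calls to the robot, and variables do not carry over. Pictures are saved under pics/ and viewed, about 8 in all and at most 12, crops included, and the job is handed in when it is done.

```bash
mkdir -p pics
python3 - <<'E'
from plant import bot
import cv2
for n in("side","top"):
    cv2.imwrite(f"pics/{n}0.png",bot.grab_frame(n)[:,:,::-1]); c=bot.calibration(n); print(n,c)
print(bot.read_state())
E
```

```text
side {'fx': 434.3031361968644, 'fy': 434.3031361968644, 'cx': 327.50241385434384, 'cy': 239.6502481578551, 'k1': -0.05098922360150723, 'view': array([[ 0.85059175, -0.525735  , -0.00981733, -0.51157979],
       [ 0.34532544,  0.54443085,  0.76442488, -0.23692083],
       [-0.39654005, -0.65360367,  0.64463806, -0.78095113],
       [ 0.        ,  0.        ,  0.        ,  1.        ]])}
top {'fx': 551.9948661058985, 'fy': 551.9948661058985, 'cx': 331.73141840863633, 'cy': 242.1679803135283, 'k1': -0.1293643837501173, 'view': array([[ 0.0262798 , -0.99949114, -0.01807868, -0.05915734],
       [ 0.99618286,  0.02467832,  0.08372989, -0.57775025],
       [-0.08324113, -0.02021007,  0.99632448, -1.13783949],
       [ 0.        ,  0.        ,  0.        ,  1.        ]])}
{'time_s': 0.1, 'joint_pos': array([ 1.11323215e+00,  2.59258702e-01,  1.53600179e+00,  1.22514598e-05,
        1.34801201e+00, -2.02807057e-01]), 'qvel': array([-1.53753301e-04, -1.62235455e-03, -2.17724643e-03, -5.96186217e-04,
        1.24159061e-04,  2.86392623e-05]), 'joint_torque': array([ 1.57832776e-03, -4.46963739e+01, -2.91248435e+01, -4.44946727e-04,
        6.19167913e-03,  4.40783495e-06]), 'ee_pos': array([0.13836129, 0.53180517, 0.23055268]), 'ee_rot': array([-2.77969979e-04,  1.27035684e-01,  9.91897792e-01, -7.92617778e-04]), 'contact_force': array([0.00495615, 0.12064943, 0.6075481 ]), 'ft_torque': array([ 0.02757096, -0.00375032,  0.01832853]), 'finger_gap': 0.08529990545396142}
```

View pics/side0.png

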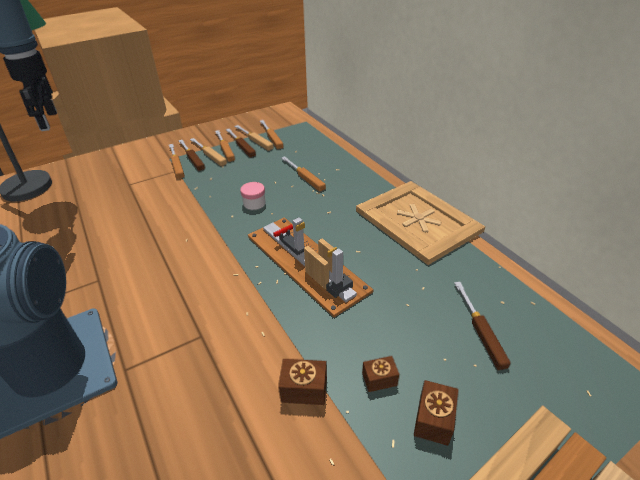

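View pics/top0.png

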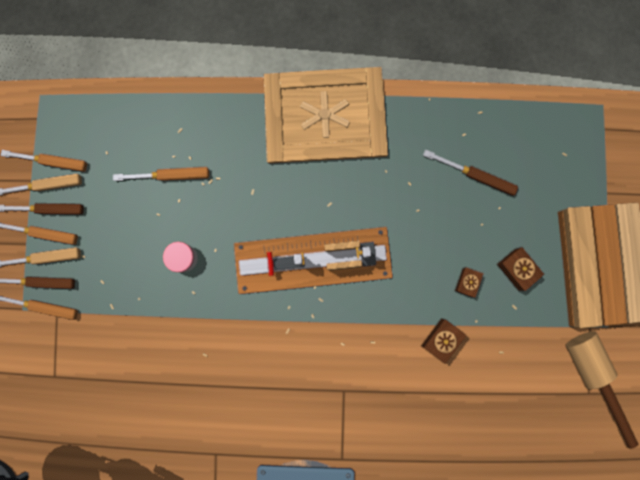

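Candidates for the block, as (top; side) pixels:
- A: (446,341; 303,380)
- B: (470,282; 380,373)
- C: (522,268; 438,412)

B looks smallest, so it fits the description. I'll confirm that in an enlarged crop and measure in the same step.

```bash
cat > h.py <<'E'
import numpy as np, cv2
from plant import bot
def ray(n,px):
    c=bot.calibration(n); K=np.array([[c["fx"],0,c["cx"]],[0,c["fy"],c["cy"]],[0,0,1]])
    u=cv2.undistortPoints(np.array([[px]],float),K,np.array([c["k1"],0,0,0,0]))[0,0]
    V=c["view"]; d=V[:3,:3].T@np.array([u[0],-u[1],-1]); return -V[:3,:3].T@V[:3,3], d/np.linalg.norm(d)
def plane(n,px,z):
    o,d=ray(n,px); return o+d*(z-o[2])/d[2]
def tri(pt,ps):
    (o,d),(p,e)=ray("top",pt),ray("side",ps)
    s=np.linalg.lstsq(np.c_[d,-e],p-o,rcond=None)[0]; a,b=o+s[0]*d,p+s[1]*e
    return (a+b)/2,np.linalg.norm(a-b)
def proj(n,P):
    c=bot.calibration(n); q=c["view"]@np.r_[P,1]; x,y=q[0]/-q[2],-q[1]/-q[2]; f=1+c["k1"]*(x*x+y*y)
    return np.array([c["cx"]+c["fx"]*x*f,c["cy"]+c["fy"]*y*f])
E
python3 - <<'E'
from h import *
S=cv2.imread("pics/side0.png");T=cv2.imread("pics/top0.png")
z=lambda I,x,y,w,h,W,H:cv2.resize(I[y:y+h,x:x+w],(W,H),interpolation=cv2.INTER_CUBIC)
out=np.vstack([np.hstack([z(T,230,220,170,80,520,245),z(T,420,240,130,120,265,245)]),
 np.hstack([z(S,240,205,140,115,426,350),z(S,265,340,200,110,359,350)])])
cv2.imwrite("pics/c1.png",out)
for n,I,roi in(("top",T,(420,240,130,130)),("side",S,(265,340,200,110))):
    x,y,w,h=roi; hsv=cv2.cvtColor(I[y:y+h,x:x+w],cv2.COLOR_BGR2HSV)
    # light rosette
    m=cv2.inRange(hsv,(8,60,150),(30,200,255)); k,_,st,ce=cv2.connectedComponentsWithStats(m)
    for s,c in zip(st[1:],ce[1:]):
        if s[4]>25: print(n,"light",c+[x,y],s)
    m=cv2.inRange(hsv,(0,60,20),(15,255,120)); m=cv2.morphologyEx(m,cv2.MORPH_CLOSE,np.ones((7,7)))
    for c in cv2.findContours(m,0,2)[0]:
        if cv2.contourArea(c)>150: print(n,"dark",cv2.contourArea(c),cv2.minAreaRect(c+np.array([x,y])))
E
```

```text
top light [526.         266.19130435] [ 95  18  19  21 115]
top light [474.325 279.925] [49 35  9 13 40]
top light [494.99612756 349.26605923] [   0   85  130   45 4390]
top light [442.92567568 339.36486486] [ 15  91  20  21 148]
top light [451.71428571 346.2       ] [ 28 101   8  11  35]
top dark 1183.5 ((443.6703796386719, 340.9563903808594), (37.15613555908203, 37.51643753051758), 35.83765411376953)
top dark 516.0 ((469.1605224609375, 282.0583801269531), (21.70068359375, 26.31421661376953), 19.98310661315918)
top dark 1090.0 ((520.6510009765625, 269.24005126953125), (38.90894317626953, 30.25469207763672), 50.710594177246094)
side light [299.61112295 412.78776902] [   0    0  100  110 4693]
side light [380.94656489 366.96183206] [107  19  19  16 131]
side light [302.32824427 372.08015267] [ 24  21  27  23 262]
side light [438.88256228 403.23487544] [160  51  28  26 281]
side dark 2043.0 ((437.05853271484375, 412.7268371582031), (39.11210250854492, 58.94751739501953), 12.094757080078125)
side dark 2448.5 ((302.5, 387.5), (57.0, 47.0), 90.0)
side dark 948.0 ((380.294921875, 373.278076171875), (30.805753707885742, 35.07808303833008), 77.00537872314453)
```

View pics/c1.png

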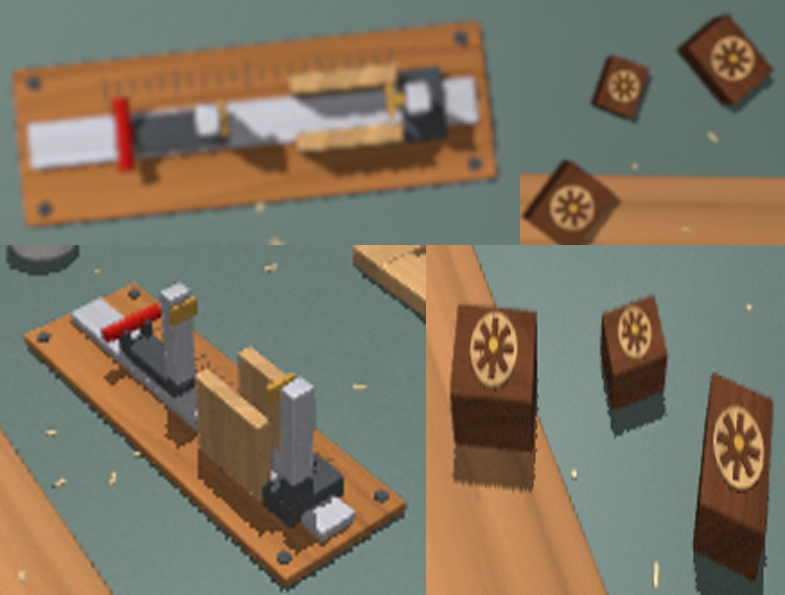

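B (470,282 top; 380,373 side) is clearly the smallest: about 26x20 px against 37 px for the others, which fits 54x40 mm. Next I'll measure its pose and the caliper's.

```bash
cat > m.py <<'E'
from h import *
S=cv2.imread("pics/side0.png");T=cv2.imread("pics/top0.png")
def ros(I,x,y,w,h):
    hsv=cv2.cvtColor(I[y:y+h,x:x+w],cv2.COLOR_BGR2HSV); m=cv2.inRange(hsv,(8,50,125),(32,220,255))
    p=cv2.findNonZero(m); hu=cv2.convexHull(p); M=cv2.moments(hu); return np.array([M["m10"]/M["m00"]+x,M["m01"]/M["m00"]+y]),cv2.boundingRect(hu)
a,ra=ros(T,459,270,24,25); b,rb=ros(S,366,356,30,23); print("ros",a,ra,b,rb,tri(a,b))
def red(I,x,y,w,h):
    hsv=cv2.cvtColor(I[y:y+h,x:x+w],cv2.COLOR_BGR2HSV); m=cv2.inRange(hsv,(0,190,90),(4,255,255))|cv2.inRange(hsv,(174,150,90),(180,255,255))
    c=max(cv2.findContours(m,0,2)[0],key=cv2.contourArea); r=cv2.minAreaRect(c); return np.array(r[0]),r
a,ra=red(T,230,220,170,80);b,rb=red(S,240,205,140,115);a=a+[230,220];b=b+[240,205];print("bar",a,ra,b,rb,tri(a,b))
hsv=cv2.cvtColor(T[222:302,225:400],cv2.COLOR_BGR2HSV); m=cv2.inRange(hsv,(5,90,60),(20,255,255)); m=cv2.morphologyEx(m,cv2.MORPH_CLOSE,np.ones((25,25)))
c=max(cv2.findContours(m,0,1)[0],key=cv2.contourArea).reshape(-1,2)+[225,222]
P=np.array([plane("top",p,.01)[:2] for p in c],np.float32); r=cv2.minAreaRect(P); print("board",r); print(cv2.boxPoints(r))
tc=lambda p:(230+p[0]/3.059,220+p[1]/3.0625); sc=lambda p:(240+p[0]/3.043,205+(p[1]-245)/3.043)
for n,p,q in(("movtop",(208,120),(176,290)),("fixtop",(418,97),(298,385)),("screwNE",(461,38),(381,496)),("screwNW",(34,83),(134,293)),("screwSE",(474,164),(285,558)),("screwSW",(44,209),(43,338)),
 ("railfar_fix",None,None)):
    if p: print(n,*tri(tc(p),sc(q)))
# block top outline
hsv=cv2.cvtColor(T[265:300,452:488],cv2.COLOR_BGR2HSV); m=cv2.inRange(hsv,(0,50,20),(32,255,255)); c=max(cv2.findContours(m,0,1)[0],key=cv2.contourArea).reshape(-1,2)+[452,265]
for z in(.036,): print("blk",cv2.minAreaRect(np.array([plane("top",p,z)[:2]*1000 for p in c],np.float32)))
E
python3 m.py
```

```text
ros [470.58812785 281.59817352] (4, 4, 16, 16) [380.84435262 367.0130854 ] (5, 3, 20, 17) (array([ 0.5025259 , -0.33486594,  0.0370836 ]), np.float64(0.001004428348149407))
bar [270.25097275 263.01556778] ((40.250972747802734, 43.015567779541016), (22.14429473876953, 3.7426974773406982), 86.42366790771484) [282.90000916 230.29999924] ((42.90000915527344, 25.299999237060547), (4.0249223709106445, 20.124608993530273), 63.43495178222656) (array([0.53041278, 0.08196956, 0.04072094]), np.float64(0.0015153228746711302))
board ((0.5439916253089905, -0.005553379654884338), (0.15248069167137146, 0.38998034596443176), 12.870548248291016)
[[ 0.4262329   0.16755536]
 [ 0.5131006  -0.21262705]
 [ 0.6617503  -0.17866212]
 [ 0.5748826   0.2015203 ]]
movtop [0.53781961 0.01824087 0.10987185] 0.0017526512903835543
fixtop [ 0.55536922 -0.11466047  0.11141296] 0.00103516505891733
screwNE [ 0.60370838 -0.14793736  0.01030422] 0.00016817380558843386
screwNW [0.56484155 0.14947898 0.01064169] 0.00016889503353179487
screwSE [ 0.51698892 -0.159024    0.00934634] 0.0015095414740208257
screwSW [0.47738974 0.1395384  0.00790445] 0.000452746762028008
blk ((502.335693359375, -332.19287109375), (45.019657135009766, 55.57401657104492), 71.90648651123047)
```

```bash
cat >> h.py <<'E'
from scipy.spatial.transform import Rotation as Ro
YAW=np.radians(7.5); O=np.array([.5407,-.0045])
def cal(x,y): c,s=np.cos(YAW),np.sin(YAW); return O+np.array([c*x-s*y,s*x+c*y])
def uncal(p): c,s=np.cos(YAW),np.sin(YAW); d=np.array(p[:2])-O; return np.array([c*d[0]+s*d[1],-s*d[0]+c*d[1]])
def to(xyz,psi):
    s=bot.read_state(); q=s["ee_rot"]; R=Ro.from_quat(np.r_[q[1:],q[0]])
    y=np.array([np.cos(psi),np.sin(psi),0]); z=np.array([0,0,-1.]); G=Ro.from_matrix(np.c_[np.cross(y,z),y,z])
    print("t",round(s["time_s"],2),"d_mm",np.round(R.inv().apply(np.array(xyz)-s["ee_pos"])*1000,1),"rv",np.round((R.inv()*G).as_rotvec(),4),"gap",round(s["finger_gap"],4))
    print("pos",np.round(s["ee_pos"],4),"cal",np.round(uncal(s["ee_pos"])*1000,1),"F",np.round(s["contact_force"],2))
E
python3 -c "
from h import *
to([.5025,-.335,.10],np.radians(-18))"
```

```text
t 0.1 d_mm [-570.9 -746.8  131.6] rv [-1.5000e-03  1.1000e-03  1.6302e+00] gap 0.0853
pos [0.1384 0.5318 0.2306] cal [-328.9  584.2] F [0.   0.12 0.61]
```

```bash
python3 -m handwheel '[[-25,-32,0,0,0,0.12,0],[-50,-64,0,0,0,0.24,0],[-75,-97,0,0,0,0.36,0],[-100,-130,0,0,0,0.48,0],[-125,-163,0,0,0,0.6,0],[-150,-196,0,0,0,0.72,0],[-175,-229,0,0,0,0.84,0],[-200,-262,0,0,0,0.96,0]]' 30; python3 -c "
from h import *
to([.5025,-.335,.10],np.radians(-18))"
```

```text
time_s: 0.77
ee_pos: [0.2659, 0.2265, 0.2312]
ee_rot: [0.0, 0.573, 0.82, 0.0]
contact_force: [1.4, -0.4, -0.1]
finger_gap: 0.0853
t 0.77 d_mm [-608.6   29.   131.2] rv [2.000e-04 0.000e+00 6.652e-01] gap 0.0853
pos [0.2659 0.2265 0.2312] cal [-242.3  264.9] F [ 1.4  -0.43 -0.1 ]
```

```bash
python3 -m handwheel '[[-40,2,0,0,0,0.11,0],[-80,4,0,0,0,0.22,0],[-120,6,0,0,0,0.33,0],[-160,8,0,0,0,0.44,0],[-200,10,0,0,0,0.55,0],[-240,12,0,0,0,0.665,0],[-280,14,0,0,0,0.665,0],[-320,16,0,0,0,0.665,0]]'; python3 -c "
from h import *
to([.5025,-.335,.10],np.radians(-18))"
```

```text
time_s: 1.43
ee_pos: [0.3927, -0.0681, 0.2312]
ee_rot: [-0.0, 0.808, 0.589, 0.0]
contact_force: [0.5, 0.8, 1.3]
finger_gap: 0.0859
t 1.43 d_mm [-220.6  186.1  131.1] rv [-0.     -0.0002  0.0037] gap 0.0859
pos [ 0.3927 -0.0681  0.2312] cal [-155.1  -43.8] F [0.52 0.79 1.31]
```

```bash
python3 -m handwheel '[[-30,25,15,0,0,0,30],[-60,50,35,0,0,0,30],[-90,75,55,0,0,0,30],[-120,100,75,0,0,0,30],[-150,126,95,0,0,0,30],[-180,152,115,0,0,0,30],[-205,174,131,0,0,0.004,30],[-220.6,186.1,131.1,0,0,0.004,30]]'
python3 - <<'E'
from h import *
to([.5025,-.335,.003],np.radians(-18))
I=bot.grab_frame("side");J=bot.grab_frame("top")
o=np.hstack([cv2.resize(I[300:440,270:450],(480,373),interpolation=2),cv2.resize(J[220:340,410:530],(373,373),interpolation=2)])[:,:800]
cv2.imwrite("pics/c2.png",o[:,:,::-1])
E
```

```text
time_s: 2.1
ee_pos: [0.5021, -0.3345, 0.096]
ee_rot: [-0.002, 0.809, 0.588, -0.001]
contact_force: [-0.2, 0.6, 0.2]
finger_gap: 0.0754
t 2.1 d_mm [-0.5  1.  93. ] rv [-0.0045 -0.0019 -0.0002] gap 0.0754
pos [ 0.5021 -0.3345  0.096 ] cal [ -81.4 -322.1] F [-0.18  0.55  0.15]
```

View pics/c2.png

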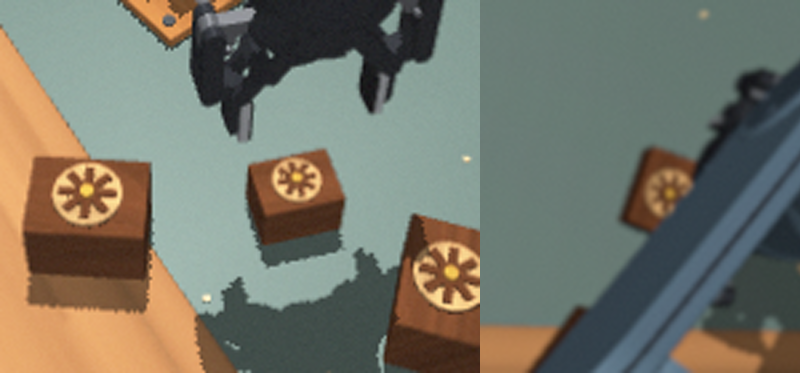

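The picture shows both fingers (tips at 243,138 and 375,110) over block B (295,195), opening along its long side. Nothing is in the way, so I'm descending.

```bash
python3 -m handwheel '[[0,0.5,18,0,0,0,30],[0,1,36,0,0,0,30],[0,1,54,0,0,0,30],[0,1,70,0,0,0,30],[0,1,82,0,0,0,30],[0,1,90,0,0,0,30],[0,1,92.5,0,0,0,30],[0,1,92.5,0,0,0,30]]' && python3 -m handwheel '[[0,0,0,0,0,0,80],[0,0,0,0,0,0,110],[0,0,0,0,0,0,140],[0,0,0,0,0,0,160],[0,0,0,0,0,0,160],[0,0,0,0,0,0,160],[0,0,0,0,0,0,160],[0,0,0,0,0,0,160]]' 30; python3 -c "
from h import *
p=cal(0,-65); p=cal(0,-.065); to([p[0],p[1],.16],YAW)"
```

```text
time_s: 2.87
ee_pos: [0.5036, -0.3327, 0.0074]
ee_rot: [-0.0, 0.809, 0.588, -0.0]
contact_force: [-0.7, 0.4, 0.3]
finger_gap: 0.0753
time_s: 3.53
ee_pos: [0.5045, -0.3337, 0.0089]
ee_rot: [0.001, 0.809, 0.588, 0.0]
contact_force: [0.6, 0.9, 5.9]
finger_gap: 0.0536
t 3.53 d_mm [ 265.5  -38.7 -151.4] rv [ 0.0017  0.0014 -0.4439] gap 0.0536
pos [ 0.5045 -0.3337  0.0089] cal [ -78.9 -321.7] F [0.56 0.87 5.92]
```

Gripped, with a gap of 53.6 mm, matching the 54 mm length. Lifting and carrying it over.

```bash
python3 -m handwheel '[[0,0,-15,0,0,0,160],[0,0,-40,0,0,0,160],[0,0,-70,0,0,0,160],[0,0,-100,0,0,0,160],[0,0,-130,0,0,0,160],[5,0,-150,0,0,-0.03,160],[20,-3,-152,0,0,-0.08,160],[40,-6,-152,0,0,-0.14,160]]' && python3 -m handwheel '[[25,0,0,0,0,-0.05,160],[55,0,0,0,0,-0.1,160],[85,0,0,0,0,-0.15,160],[115,0,0,0,0,-0.2,160],[145,0,0,0,0,-0.25,160],[170,0,0,0,0,-0.3,160],[190,0,0,0,0,-0.3,160],[190,0,0,0,0,-0.3,160]]'; python3 -c "
from h import *
p=cal(0,-.065); to([p[0],p[1],.11],YAW)"
```

```text
time_s: 4.2
ee_pos: [0.5111, -0.2948, 0.162]
ee_rot: [0.002, 0.765, 0.644, 0.0]
contact_force: [0.3, 0.7, -1.2]
finger_gap: 0.0536
time_s: 4.87
ee_pos: [0.5429, -0.1021, 0.1595]
ee_rot: [-0.001, 0.66, 0.752, 0.001]
contact_force: [0.2, -0.5, -0.9]
finger_gap: 0.0534
t 4.87 d_mm [31.9 10.6 49.6] rv [-0.0004 -0.0021 -0.0006] gap 0.0534
pos [ 0.5429 -0.1021  0.1595] cal [-10.6 -97. ] F [ 0.22 -0.52 -0.93]
```

```bash
python3 -m handwheel '[[12,4,0,0,0,0,160],[24,8,0,0,0,0,160],[34.9,10.6,0,0,-0.002,0,160],[34.9,10.6,10,0,-0.002,0,160],[34.9,10.6,22,0,-0.002,0,160],[34.9,10.6,34,0,-0.002,0,160],[34.9,10.6,42,0,-0.002,0,160],[34.9,10.6,42,0,-0.002,0,160]]'
python3 - <<'E'
from h import *
p=cal(0,-.062); to([p[0],p[1],.09],YAW)
I=bot.grab_frame("side");J=bot.grab_frame("top")
o=np.hstack([cv2.resize(I[190:330,240:380],(480,480),interpolation=2),cv2.resize(J[220:300,315:405],(320,284),interpolation=2) if 0 else cv2.copyMakeBorder(cv2.resize(J[210:310,310:400],(320,356),interpolation=2),0,124,0,0,0)])
cv2.imwrite("pics/c3.png",o[:,:,::-1])
E
```

```text
time_s: 5.53
ee_pos: [0.5477, -0.07, 0.1152]
ee_rot: [-0.001, 0.661, 0.75, -0.002]
contact_force: [-0.1, 0.9, -1.0]
finger_gap: 0.0537
t 5.53 d_mm [ 3.9  1.7 25.2] rv [-0.004   0.0003 -0.0044] gap 0.0537
pos [ 0.5477 -0.07    0.1152] cal [ -1.7 -65.8] F [-0.07  0.91 -0.96]
```

View pics/c3.png

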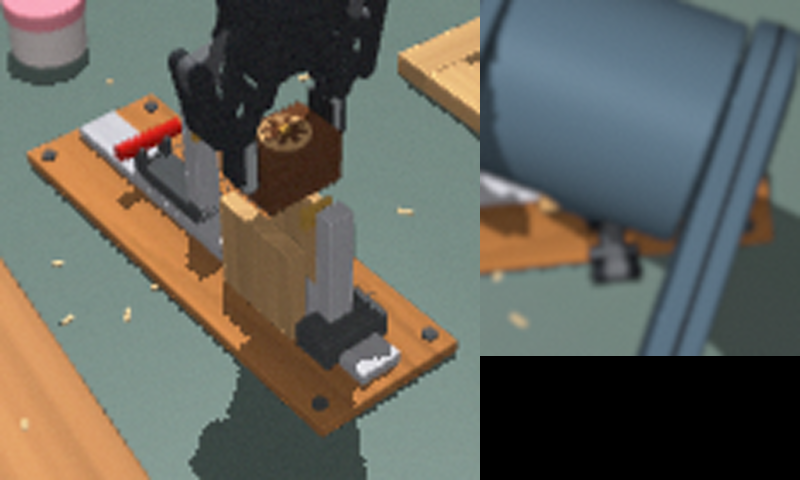

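Run:
```python
from h import *
p=plane("side",(323.1,228.2),.147); print(p,uncal(p)*1000)
p=cal(0,-.062); to([p[0],p[1],.09],YAW); print(bot.read_state()["qvel"].round(4))
```

```text
[ 0.54588922 -0.07617607  0.147     ] [ -4.21077441 -71.74019787]
t 5.63 d_mm [ 4.4  0.4 27.2] rv [-0.001   0.0017 -0.0043] gap 0.0535
pos [ 0.549  -0.0704  0.1172] cal [ -0.4 -66.4] F [-0.24  0.42 -1.2 ]
[ 0.0019 -0.0157 -0.0196 -0.0006  0.0035 -0.0005]
```

```bash
python3 -m handwheel '[[3,0,0,0,0,0,160],[6,0,3,0,0,-0.004,160],[8,0,8,0,0,-0.004,160],[8,0,13,0,0,-0.004,160],[8,0,18,0,0,-0.004,160],[8,0,22,0,0,-0.004,160],[8,0,25,0,0,-0.004,160],[8,0,25,0,0,-0.004,160]]' ; python3 -m handwheel '[[0,0,0.5,0,0,0,160],[0,0,1,0,0,0,160],[0,0,1.5,0,0,0,160],[0,0,2,0,0,0,160],[0,0,2,0,0,0,160],[0,0,2,0,0,0,160],[0,0,2,0,0,0,160],[0,0,2,0,0,0,160]]';  python3 -c "
from h import *
p=cal(0,-.058); to([p[0],p[1],.0885],YAW)"
```

```text
time_s: 6.3
ee_pos: [0.5476, -0.0621, 0.0917]
ee_rot: [0.0, 0.659, 0.752, -0.001]
contact_force: [-0.2, 0.3, -2.1]
finger_gap: 0.0537
time_s: 6.97
ee_pos: [0.5482, -0.0622, 0.0908]
ee_rot: [0.001, 0.659, 0.752, -0.001]
contact_force: [0.4, 0.5, 0.3]
finger_gap: 0.0538
t 6.97 d_mm [0.2 0.1 2.3] rv [0.0001 0.0021 0.0001] gap 0.0538
pos [ 0.5482 -0.0622  0.0908] cal [ -0.1 -58.2] F [0.36 0.47 0.28]
```

```bash
python3 -m handwheel '[[0,0,0.5,0,0,0,160],[0,0,1,0,0,0,160],[0,0,1,0,0,0,160],[0,0,1,0,0,0,160],[0,0,1,0,0,0,160],[0,0,1,0,0,0,160],[0,0,1,0,0,0,160],[0,0,1,0,0,0,160]]';  python3 -c "
from h import *
p=cal(0,-.058); to([p[0],p[1],.0885],YAW)"
```

```text
time_s: 7.63
ee_pos: [0.5482, -0.0622, 0.0897]
ee_rot: [0.001, 0.659, 0.752, -0.001]
contact_force: [0.0, 0.4, -1.1]
finger_gap: 0.0531
t 7.63 d_mm [0.2 0.1 1.2] rv [-0.0001  0.002   0.0001] gap 0.0531
pos [ 0.5482 -0.0622  0.0897] cal [ -0.1 -58.2] F [ 0.    0.45 -1.07]
```

```bash
python3 -m handwheel '[[0,0,0.5,0,0,0,160],[0,0,1,0,0,0,160],[0,0,1.5,0,0,0,160],[0,0,1.5,0,0,0,160],[0,0,1.5,0,0,0,160],[0,0,1.5,0,0,0,160],[0,0,1.5,0,0,0,160],[0,0,1.5,0,0,0,160]]';  python3 -c "
from h import *
p=cal(0,-.058); to([p[0],p[1],.0885],YAW)"
```

```text
time_s: 8.3
ee_pos: [0.5482, -0.0623, 0.0889]
ee_rot: [0.001, 0.659, 0.752, -0.001]
contact_force: [-2.6, -0.7, 4.8]
finger_gap: 0.0538
t 8.3 d_mm [0.2 0.1 0.4] rv [0.0004 0.0023 0.0002] gap 0.0538
pos [ 0.5482 -0.0623  0.0889] cal [ -0.1 -58.2] F [-2.57 -0.68  4.77]
```

Resting on the rails, with about +5 N upward. Releasing gently and lifting straight up.

```bash
python3 -m handwheel '[[0,0,0,0,0,0,130],[0,0,0,0,0,0,90],[0,0,0,0,0,0,60],[0,0,0,0,0,0,30],[0,0,0,0,0,0,20],[0,0,0,0,0,0,20],[0,0,0,0,0,0,20],[0,0,-4,0,0,0,20]]'; python3 -m handwheel '[[0,0,-10,0,0,0,20],[0,0,-25,0,0,0,20],[0,0,-45,0,0,0,20],[0,0,-70,0,0,0,20],[0,0,-95,0,0,0,20],[0,0,-120,0,0,0,20],[0,0,-130,0,0,0,20],[0,0,-130,0,0,0,20]]';  python3 -c "
from h import *
p=cal(0,.16); to([p[0],p[1],.22],YAW)"
```

```text
time_s: 8.97
ee_pos: [0.5476, -0.062, 0.0915]
ee_rot: [-0.0, 0.659, 0.752, -0.001]
contact_force: [-0.6, -0.6, -0.0]
finger_gap: 0.0785
time_s: 9.63
ee_pos: [0.5499, -0.0624, 0.2258]
ee_rot: [0.004, 0.659, 0.752, 0.001]
contact_force: [-0.2, -0.5, 0.1]
finger_gap: 0.0788
t 9.63 d_mm [218.6  -1.5   4.7] rv [0.0061 0.0049 0.0002] gap 0.0788
pos [ 0.5499 -0.0624  0.2258] cal [  1.5 -58.6] F [-0.19 -0.49  0.12]
```

```bash
python3 -m handwheel '[[30,0,0,0,0,0,120],[65,0,0,0,0,0,200],[100,0,0,0,0,0,255],[135,0,0,0,0,0,255],[165,0,0,0,0,0,255],[190,-1,0,0,0,0,255],[198,-1.5,0,0,0,0,255],[198,-1.5,0,0.005,0.005,0,255]]';  python3 - <<'E'
from h import *
p=cal(0,.125); to([p[0],p[1],.03],YAW)
I=bot.grab_frame("side");J=bot.grab_frame("top")
cv2.imwrite("pics/top_p.png",J[:,:,::-1]);cv2.imwrite("pics/side_p.png",I[:,:,::-1])
o=np.hstack([cv2.resize(I[190:320,240:370],(450,450),interpolation=2),cv2.copyMakeBorder(cv2.resize(J[205:305,160:400],(350,146),interpolation=2) ,0,0,0,0,0) if 0 else np.vstack([cv2.resize(J[225:290,300:400],(350,228),interpolation=2),cv2.resize(J[200:310,150:320],(350,222),interpolation=2)])])
cv2.imwrite("pics/c4.png",o[:,:,::-1])
E
```

```text
time_s: 10.3
ee_pos: [0.5193, 0.1361, 0.2204]
ee_rot: [-0.004, 0.658, 0.753, -0.002]
contact_force: [0.8, 0.2, 0.6]
finger_gap: 0.0002
t 10.3 d_mm [-17.9   4.2 190.3] rv [-0.0077 -0.0036  0.0036] gap 0.0002
pos [0.5193 0.1361 0.2204] cal [ -2.9 142.2] F [0.79 0.19 0.59]
```

View pics/c4.png

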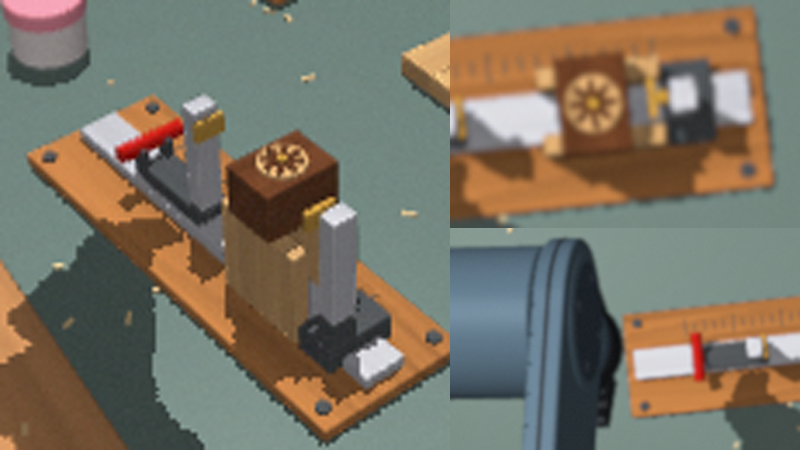

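Block stands upright on both rails with the rosette up (side crop 283,158; top crop 593,101). It is clear of the fixed pad and square. Checking its centring, and the jar and gouges for reference.

Run:
```python
from h import *
p,e=tri((340.9,253.8),(321.8,235.6)); print(p,e,uncal(p)*1000)
for z,n,px in((.12,"top",(340.9,253.8)),(.12,"side",(321.8,235.6))): print(n,uncal(plane(n,px,z))*1000)
print("jar",uncal(plane("top",(178,256),.05))*1000)
T=cv2.imread("pics/top_p.png"); hsv=cv2.cvtColor(T[225:290,300:400],cv2.COLOR_BGR2HSV)
m=cv2.inRange(hsv,(0,60,20),(14,255,110)); m=cv2.morphologyEx(m,cv2.MORPH_OPEN,np.ones((3,3)))
c=max(cv2.findContours(m,0,2)[0],key=cv2.contourArea); print(cv2.boundingRect(c),cv2.minAreaRect(c))
p=cal(0,.125); to([p[0],p[1],.03],YAW)
```

```text
[ 0.54916918 -0.06462464  0.1185997 ] 0.00019080561464889894 [  0.54888066 -60.71571617]
top [  0.38299425 -60.65357841]
side [ -0.40674904 -62.10403662]
jar [ 35.7632938  276.86066001]
(32, 37, 42, 20) ((52.218170166015625, 47.069854736328125), (40.79412078857422, 17.36701202392578), 4.513988018035889)
t 10.4 d_mm [-15.    3.2 190.8] rv [-0.0067 -0.0026  0.0007] gap 0.0001
pos [0.5206 0.1336 0.2209] cal [ -1.9 139.5] F [ 0.6  -0.38 -0.08]
```

Block centre is at caliper (0.5, -60.7) mm with its top at 119 mm, so it is well placed. Descending behind the bar with shut fingers.

```bash
python3 -m handwheel '[[-5,1,25,0,0,0,255],[-10,2,52,0,0,0,255],[-15,3,80,-0.006,-0.003,0,255],[-15,3,108,-0.006,-0.003,0,255],[-15,3,136,-0.006,-0.003,0,255],[-15,3,160,-0.006,-0.003,0,255],[-15,3,180,-0.006,-0.003,0,255],[-15,3,190,-0.006,-0.003,0,255]]' 30; python3 -m handwheel '[[-2,0,0,0,0,0,255],[-4,0,0,0,0,0,255],[-6,0,0,0,0,0,255],[-8,0,0,0,0,0,255],[-10,0,0,0,0,0,255],[-10,0,0,0,0,0,255],[-10,0,0,0,0,0,255],[-10,0,0,0,0,0,255]]';  python3 - <<'E'
from h import *
p=cal(0,.035); to([p[0],p[1],.03],YAW)
E
```

```text
time_s: 11.07
ee_pos: [0.5232, 0.1181, 0.0287]
ee_rot: [-0.001, 0.66, 0.751, -0.001]
contact_force: [0.6, -1.0, -0.5]
finger_gap: 0.0
time_s: 11.73
ee_pos: [0.5262, 0.1103, 0.0322]
ee_rot: [0.001, 0.659, 0.752, 0.001]
contact_force: [0.3, 0.2, 0.1]
finger_gap: -0.0
t 11.73 d_mm [-80.7  -0.6   2.2] rv [0.0017 0.0001 0.0002] gap -0.0
pos [0.5262 0.1103 0.0322] cal [  0.6 115.7] F [0.29 0.24 0.1 ]
```

```bash
python3 -m handwheel '[[-2,0,1,0,0,0,255],[-5,0,2,0,0,0,255],[-8,0,2,0,0,0,255],[-11,0,2,0,0,0,255],[-14,0,2,0,0,0,255],[-17,0,2,0,0,0,255],[-20,0,2,0,0,0,255],[-23,0,2,0,0,0,255]]'; python3 -m handwheel '[[-3,0,0,0,0,0,255],[-6,0,0,0,0,0,255],[-9,0,0,0,0,0,255],[-12,0,0,0,0,0,255],[-15,0,0,0,0,0,255],[-18,0,0,0,0,0,255],[-21,0,0,0,0,0,255],[-24,0,0,0,0,0,255]]';  python3 - <<'E'
from h import *
p=cal(0,.045); to([p[0],p[1],.03],YAW)
E
```

```text
time_s: 12.4
ee_pos: [0.5289, 0.0873, 0.0297]
ee_rot: [0.0, 0.659, 0.752, 0.0]
contact_force: [0.3, 3.1, -0.4]
finger_gap: -0.0001
time_s: 13.07
ee_pos: [0.5321, 0.0633, 0.0297]
ee_rot: [0.0, 0.659, 0.752, 0.0]
contact_force: [-0.9, 2.9, 1.0]
finger_gap: -0.0001
t 13.07 d_mm [-23.3  -0.3  -0.3] rv [ 0.0008 -0.      0.    ] gap -0.0001
pos [0.5321 0.0633 0.0297] cal [ 0.3 68.3] F [-0.94  2.91  1.  ]
```

```bash
python3 -m handwheel '[[-2,0,0,0,0,0,255],[-4,0,0,0,0,0,255],[-6,0,0,0,0,0,255],[-8,0,0,0,0,0,255],[-10,0,0,0,0,0,255],[-12,0,0,0,0,0,255],[-14,0,0,0,0,0,255],[-15,0,0,0,0,0,255]]'; python3 -m handwheel '[[-0.5,0,0,0,0,0,255],[-1,0,0,0,0,0,255],[-1.5,0,0,0,0,0,255],[-2,0,0,0,0,0,255],[-2.5,0,0,0,0,0,255],[-3,0,0,0,0,0,255],[-3.5,0,0,0,0,0,255],[-4,0,0,0,0,0,255]]';  python3 - <<'E'
from h import *
p=cal(0,.045); to([p[0],p[1],.03],YAW)
cv2.imwrite("pics/s5.png",cv2.resize(bot.grab_frame("side")[200:310,250:370],(600,550),interpolation=2)[:,:,::-1])
E
```

```text
time_s: 13.73
ee_pos: [0.5341, 0.0485, 0.0297]
ee_rot: [0.0, 0.659, 0.752, 0.0]
contact_force: [-1.2, 2.8, -0.4]
finger_gap: 0.0
time_s: 14.4
ee_pos: [0.5346, 0.0448, 0.0297]
ee_rot: [0.0, 0.659, 0.752, 0.0]
contact_force: [-1.0, 2.3, -1.5]
finger_gap: 0.0003
t 14.4 d_mm [-4.7 -0.4 -0.3] rv [ 0.0009 -0.0001  0.0002] gap 0.0003
pos [0.5346 0.0448 0.0297] cal [ 0.4 49.7] F [-0.99  2.33 -1.53]
```

View pics/s5.png

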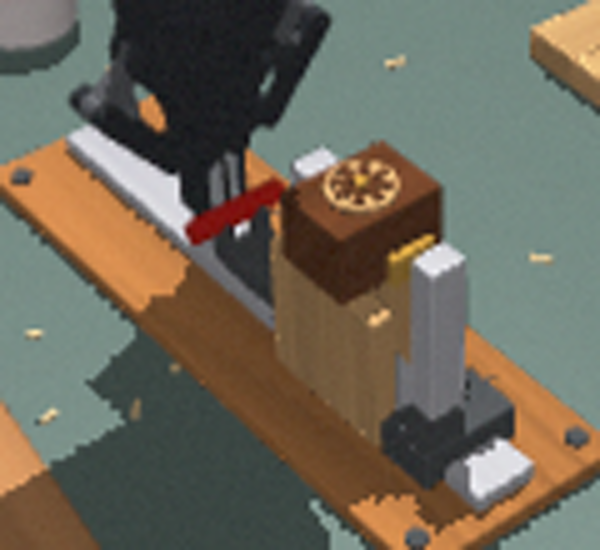

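The jaw is up to the block's near side and the fingers are centred on the bar. Creeping on while watching the force.

```bash
python3 -m handwheel '[[-0.7,0,0,0,0,0,255],[-1.4,0,0,0,0,0,255],[-2.1,0,0,0,0,0,255],[-2.8,0,0,0,0,0,255],[-3.5,0,0,0,0,0,255],[-4.2,0,0,0,0,0,255],[-5,0,0,0,0,0,255],[-5.5,0,0,0,0,0,255]]'; python3 -m handwheel '[[-0.2,0,0,0,0,0,255],[-0.5,0,0,0,0,0,255],[-0.7,0,0,0,0,0,255],[-1,0,0,0,0,0,255],[-1.2,0,0,0,0,0,255],[-1.5,0,0,0,0,0,255],[-1.7,0,0,0,0,0,255],[-2,0,0,0,0,0,255]]';  python3 - <<'E'
from h import *
p=cal(0,.04); to([p[0],p[1],.03],YAW)
E
```

```text
time_s: 15.12
ee_pos: [0.5353, 0.0392, 0.0297]
ee_rot: [0.0, 0.659, 0.752, 0.0]
contact_force: [-0.9, 2.2, -0.5]
finger_gap: -0.0
time_s: 15.78
ee_pos: [0.5356, 0.0373, 0.0297]
ee_rot: [0.0, 0.659, 0.752, 0.0]
contact_force: [-1.5, 2.0, 0.3]
finger_gap: -0.0002
t 15.78 d_mm [-2.2 -0.4 -0.3] rv [ 0.0009 -0.      0.0002] gap -0.0002
pos [0.5356 0.0373 0.0297] cal [ 0.4 42.2] F [-1.48  2.04  0.26]
```

```bash
python3 -m handwheel '[[-0.2,0,0,0,0,0,255],[-0.5,0,0,0,0,0,255],[-0.7,0,0,0,0,0,255],[-1,0,0,0,0,0,255],[-1.2,0,0,0,0,0,255],[-1.5,0,0,0,0,0,255],[-1.7,0,0,0,0,0,255],[-2,0,0,0,0,0,255]]'
```

```text
time_s: 16.45
ee_pos: [0.5358, 0.0355, 0.0297]
ee_rot: [0.0, 0.659, 0.752, 0.0]
contact_force: [-0.9, 4.2, -0.1]
finger_gap: -0.0005
```

```bash
python3 -m handwheel '[[-0.2,0,0,0,0,0,255],[-0.4,0,0,0,0,0,255],[-0.6,0,0,0,0,0,255],[-0.8,0,0,0,0,0,255],[-1,0,0,0,0,0,255],[-1.2,0,0,0,0,0,255],[-1.4,0,0,0,0,0,255],[-1.5,0,0,0,0,0,255]]'
```

```text
time_s: 17.12
ee_pos: [0.5359, 0.0345, 0.0297]
ee_rot: [-0.0, 0.659, 0.752, 0.001]
contact_force: [-1.2, 6.6, -0.6]
finger_gap: 0.0002
```

Run:
```python
from h import *
F=[]
for i in range(6):
    I=bot.grab_frame("side"); F.append(bot.read_state()["contact_force"])
print(np.round(F,1).tolist(),np.mean(F,0)); p=cal(0,.04); to([p[0],p[1],.03],YAW)
J=bot.grab_frame("top"); cv2.imwrite("pics/top_e.png",J[:,:,::-1]);cv2.imwrite("pics/side_e.png",I[:,:,::-1])
o=np.hstack([cv2.resize(I[200:310,260:370],(450,450),interpolation=2),cv2.copyMakeBorder(cv2.resize(J[225:290,310:400],(350,253),interpolation=2),0,197,0,0,0)])
cv2.imwrite("pics/c6.png",o[:,:,::-1])
```

```text
[[-1.5, 6.6, -1.3], [-1.0, 5.8, -0.6], [-1.6, 6.5, -0.9], [-1.3, 6.1, -1.4], [-0.7, 6.3, -0.6], [-1.7, 5.8, -1.5]] [-1.30883721  6.19542582 -1.04889176]
t 17.42 d_mm [ 0.7 -0.4 -0.3] rv [ 0.0009 -0.001  -0.    ] gap 0.0001
pos [0.5359 0.0345 0.0297] cal [ 0.4 39.3] F [-1.71  5.85 -1.54]
```

View pics/c6.png

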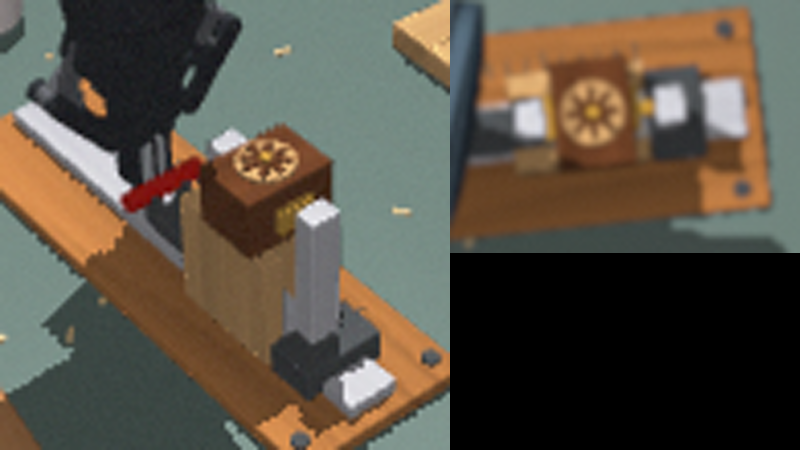

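Both brass pads touch the block: fixed pad at (640,105) and moving pad at (550,110) in the top crop. The push averages 6.2 N with the block square, which is the snug value. Backing off and rising clear.

```bash
python3 -m handwheel '[[0.5,0,0,0,0,0,255],[1.5,0,0,0,0,0,255],[3,0,0,0,0,0,255],[6,0,0,0,0,0,255],[10,0,0,0,0,0,255],[16,0,0,0,0,0,255],[22,0,0,0,0,0,255],[25,0,0,0,0,0,255]]'; python3 -m handwheel '[[4,0,0,0,0,0,255],[5,0,-15,0,0,0,255],[5,0,-40,0,0,0,255],[5,0,-70,0,0,0,255],[5,0,-100,0,0,0,255],[10,0,-130,0,0,0,255],[35,0,-150,0,0,0,255],[65,0,-150,0,0,0,255]]'; python3 -m handwheel '[[20,-10,0,0,0,0,255],[45,-30,0,0,0,0,255],[65,-60,0,0,0,0,255],[65,-90,0,0,0,0,255],[65,-110,0,0,0,0,255],[65,-120,0,0,0,0,255],[65,-120,0,0,0,0,255],[65,-120,0,0,0,0,255]]'
python3 - <<'E'
from h import *
I=bot.grab_frame("side");J=bot.grab_frame("top"); cv2.imwrite("pics/top_f.png",J[:,:,::-1]);cv2.imwrite("pics/side_f.png",I[:,:,::-1])
o=np.hstack([cv2.resize(I[200:310,260:370],(450,450),interpolation=2),np.vstack([cv2.resize(J[225:290,310:400],(350,253),interpolation=2),cv2.resize(J[100:360,50:540],(350,197),interpolation=cv2.INTER_AREA)])])
cv2.imwrite("pics/c7.png",o[:,:,::-1]); s=bot.read_state(); print(s["time_s"],s["ee_pos"])
# bystanders: pixel change between start and now, top view
A=cv2.imread("pics/top0.png");B=J[:,:,::-1]; D=cv2.absdiff(A,B).max(2)
for n,(x,y,w,h) in dict(jar=(160,238,40,40),ga=(110,163,105,22),gb=(420,147,100,50)).items(): print(n,(D[y:y+h,x:x+w]>40).sum())
E
```

```text
time_s: 18.13
ee_pos: [0.5326, 0.0596, 0.0298]
ee_rot: [0.0, 0.659, 0.752, 0.0]
contact_force: [0.9, 0.0, 0.1]
finger_gap: -0.0001
time_s: 18.8
ee_pos: [0.5274, 0.1227, 0.185]
ee_rot: [0.004, 0.66, 0.751, 0.003]
contact_force: [0.9, 0.7, -0.1]
finger_gap: -0.0001
time_s: 19.47
ee_pos: [0.3977, 0.172, 0.1801]
ee_rot: [0.001, 0.659, 0.752, 0.001]
contact_force: [-0.1, 0.7, 0.2]
finger_gap: 0.0001
19.5667 [0.39844526 0.17180224 0.17998985]
jar 0
ga 0
gb 0
```

View pics/c7.png

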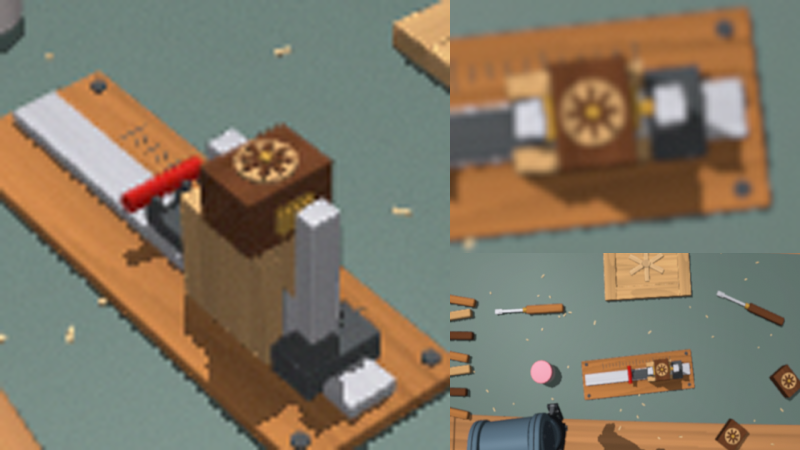

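After letting go, the block sits upright and square between both brass pads. The bar and jaw have not moved (bar in side crop at 160,185, as while pushing), and the jar and gouges show no pixel change. Handing in.

```bash
python3 -c "
from plant import bot
print(bot.hand_in())"
```

```text
the job is handed in; nothing more can be done
None
```

The smallest dark block is standing upright on the caliper's rest rails, held between both brass faces, and the job was handed in at about 19.6 s of the 69 s allowed.

- **Placing:** I gripped the block by its ends, set it across the rails and let go. Two views then put it 0.5 mm off the middle line, with its top at 119 mm against 120 mm expected.
- **Closing the jaw:** I pushed the bar with shut fingers. The guide dragged at about 2–3 N, and the force rose once the block met the fixed pad. I stopped at 6.2 N, averaged over six readings (highest reading 6.6 N, under the 8 N that would cock the jaw too far).
- **Last checks:** After I backed off, the pictures show the block square and touching both pads, and the jaw where I left it. The jar and both gouges show no pixel change in the top view, and the robot touches nothing.
- **Not measured:** I judged the jaw's tilt only from the push force and the pictures. I inferred the fixed pad's setting from where the force rose and did not gauge it separately.
- **Failed or disagreed:**
  - My first outline of the caliper board came out the wrong size, so I located the caliper from its four screws instead.
  - Before placing, one side-view estimate put the held block about 5 mm off, and the two-view check after placing did not bear it out.

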